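# Light a parts case and hold its lid open for a stock check

## Robot

A 6-joint arm with a two-finger parallel gripper is mounted at the origin on the work surface. World frame = base frame: x ahead of the robot, y to its left, z up, the work surface at z = 0. Lengths are in m, angles in rad, forces in N, time in s.
With the tool pointing down it reaches from about 0.35 to 0.975 m from the base axis. Payload 4.9 kg.
Tool frame: the origin (TCP) lies at the very end of the fingers, on their centre line; the grasp point (between the pads) lies 19 mm behind it; z points along the fingers, y is the line along which they close (so a half turn about z gives the same grasp; the last joint's range is limited). The gripper opens to 85 mm and grips with 20 to 120 N. Pads are 22 mm wide; open, the fingers measure 114 mm over their backs; the gripper's body (76 mm by 85 mm) begins 54 mm behind the grasp point. The pads swing forward as they close: fully open they stand 13 mm farther back than shut.
Start: joints at [-1.389, 0.053, 1.613, -0, 1.476, -0.119], TCP at [0.185, -0.597, 0.231] pointing down, gripper open.
Joint ranges: [-3.01, 3.01], [-1.01, 2.22], [0.06, 2.58], [-1.02, 4.17], [0.09, 2.62], [-3.14, 3.14]. Speed limits (rad/s): [2.57, 2.57, 3.14, 3.14, 3.14, 3.14].

## Interface

Orientations are given as a rotation vector (axis times angle).
In Python, from station import ctrl, imaging gives the robot as it stands.
- The arm moves only by the tool play_rows, never from a script. Its argument "series" is a list of rows, each a list of 3 entries, a list of its own where there are three numbers: the opening, from 0 (shut) to 1 (fully open), then the shift along the tool's x, y, z each as a share of 0.05 m, from -1 to 1, then the turn, a rotation vector about the tool's x, y, z each as a share of 8 degrees, from -1 to 1. In form: [[grip, [dx, dy, dz], [ax, ay, az]], ...]. A call has 1 to 8 rows; each row shifts and turns the commanded pose from where the row before left it, along the tool's axes as they then stand; what a row does not reach is not made up. A row lasts 1/8 s, in which the tool goes at most 62.5 mm and 10.7 degrees, less where a joint would pass 70% of its speed; a pose out of reach is approached as far as the arm can. A call with a number of a shift or a turn outside -1 to 1 is refused whole. A call with a gripper value outside its range is refused whole. The fingers move at their own pace and stop on an object; "force" is the grip in N (left out, the last holds). Time passes only in rows, so rows that do not move let the fingers close. It gives the time, the measured TCP pose, the force, the opening and the grip force at its end, in the units of the state.
- ctrl.get_obs(): the state, without advancing time (a new reading comes with each control period).
- imaging.get_image(name): name is "scene" or "top" or "wrist"; returns a dict with "color" (480x640x3 uint8, blue, green, red), "fx", "fy", "cx", "cy" (pixels), "extrinsics" (4x4, takes a point from world to camera coordinates); the wrist camera has in their place "hand_eye" (4x4, takes a point from camera to tool coordinates, whose origin is the TCP and whose axes are the flange's). Camera axes: x right, y down, z forward; pixel columns grow to the right and rows downward; lengths in m; the calibration is good to about 2 mm. A picture is of the moment at which its call begins: read the wrist's pose just before it. There is no depth.
- ctrl.finish_job(): hands the job in; it is judged then, once.
The state is a dict: "t": time; "q": joint angles; "dq": joint speeds; "effort": joint torques, N m; "tool_pos": TCP position; "tool_rot": TCP orientation; "contact_force": force on the tool from outside, world axes, zero at the start; "wrist_torque": the same for the moment, N m; "opening": finger opening in m; "grip_force": force on a finger pad.
Only numpy, scipy, OpenCV 4.12 (cv2) and the standard library are available. Lean on these libraries where they do the work, as an engineer would, in place of code of your own. Each camera call takes 0.05 s, during which the arm holds its last target. There are 200 camera calls.

## Task

Get the parts case ready for a stock check: first, with the lid still shut, swivel the bench work light so that it faces the middle of the case and tilt its head 30 degrees down from upright. Then lift the case's clear lid by its grip, without flinging it, and finish while still holding it open at 50 degrees (it falls shut if let go); leave the light aimed and the other things on the bench alone.

Things in the scene. Friction and masses are not known exactly. Their poses are not given: they have to be found in the camera images.
- lamp: bench work light: round steel foot (140 mm across, fixed to the bench), a U-shaped yoke swivelling on it about the upright axis, and in the yoke a flat head (132 mm wide, 90 tall, 30 thick; white lens in a yellow frame in front, cooling fins behind) that tilts. Origin: centre of the foot's underside, on the swivel axis; the foot's own yaw means nothing
- lamp_pivot (a point): where the light's upright swivel axis crosses its level tilt axis: 210 mm above the bench, at the centre of the head. Its axes turn with the yoke but not with the tilt: -x is the way the light faces, y is the tilt axis, z is up
- lamp_grip (a point): centre of the light's grip: black barrel (20 mm diameter, 26 long, parallel to the tilt axis) on a stem, part of the head, 77 mm from the tilt axis, right above it when upright, 32 mm above the head's top edge. Pinch its flat ends from above; it pivots between the fingers. Moving it forward and down tilts the light down; carrying it round the upright axis swivels it. Axes of the head
- lid_grip (a point): centre of the lid's grip: black barrel (20 mm diameter, 26 long, parallel to the hinge) on a 12 mm wide tab, 35 mm in front of the lid's free edge, 215 mm from the hinge line, at its height (69 mm) when shut. Pinch its flat ends from above, fingers closing along the hinge direction; it pivots between them as the lid swings. Axes of the lid
- lamp_yoke (a joint): swivel of the light, rad, grows anticlockwise seen from above; friction of about 0.08 N m, stays where it is left; travel -2.6 to 2.6. 0 is an arbitrary direction: use the axes of lamp_pivot
- lamp_head (a joint): tilt of the light's head, rad: 0 with the head upright and the lens looking level, positive looking down (0.52 is 30 degrees down); friction of about 0.15 N m, stays where it is left; travel -0.5 to 1.2
- case_mid (a point): middle of the parts case, 40 mm above the bench: an open red plastic case with compartments of bolts, 180 mm deep (x), 260 mm wide (y), 65 mm high, fixed to the bench, with a clear lid with grey ribs. Its -x axis points from the middle to the front where the lid's grip is, z is up
- lid_hinge (a point): middle of the lid's hinge line, along the far rim of the case, 69 mm above the bench; y is along the hinge; axes as case_mid
- case_lid (a joint): opening angle of the lid, rad: 0 shut and level, growing as the grip swings up and over away from the front, to 1.9; 50 degrees is 0.87. The lid weighs 0.2 to 0.45 kg, its hinge is nearly free and it falls shut from there when released
- driver: bystander: a screwdriver 200 mm long lying on the bench; origin under its middle
- jar: bystander: a glass jar with a steel cap, 60 mm wide, 85 mm tall; origin at the centre of its underside
- tape: bystander: a tape measure 70 x 36 x 62 mm standing on the bench; origin at the centre of its underside

How it is judged:
On the way:
1. with the lid still shut, the light faces the middle of the case and its head is tilted 30 degrees down (value of joint case_lid below 0.08 rad and y of case_mid in the frame of lamp_pivot between -0.05 and 0.05 m and x of case_mid in the frame of lamp_pivot below 0 m and value of joint lamp_head between 0.419 and 0.629 rad), for 0.3 s.
At the end, for the whole second after the job is handed in: The fingers hold the lid still at 50 degrees open (within 5 degrees); the light's line of sight still passes within 50 mm, seen from above, of the middle of the case, and its head is tilted 30 degrees down (within 6 degrees) (value of joint case_lid between 0.786 and 0.96 rad and velocity of joint case_lid between -0.1 and 0.1 rad/s and contact force between the fingers and case_lid above 0.3 N and y of case_mid in the frame of lamp_pivot between -0.05 and 0.05 m and x of case_mid in the frame of lamp_pivot below 0 m and value of joint lamp_head between 0.419 and 0.629 rad); the arm keeps its last pose, push and grip.
It fails at once if the lid is flung open past 75 degrees (value of joint case_lid above 1.31 rad).
It fails at once if a bystander is moved by more than 30 mm (distance of any of driver, jar, tape from where it was at the start of the episode above 0.03 m).
It also fails if it takes over 64 s, if anything falls off the work surface, if the arm or the gripper's body presses on something with over 40 N, if the wrist force passes 120 N, or if a joint passes its speed limit or range.

## Working session

There is one attempt and no reset: what is moved stays moved. The work goes in short steps, Python scripts to look and compute and a tool call to move; the robot and the scene stay as the last step left them, time stands still between calls to the robot, and variables do not carry over. Pictures are saved under pics/ and viewed, at most 10 in all, crops included, and the job is handed in when it is done.

Besides the shell and the picture viewer there is one more tool, called after ">>>" in YAML: its name, and indented under it one key for each argument. play_rows: Moves the arm, as the interface text tells. Shift numbers are shares of 0.05 m and turn numbers shares of 8 degrees, none past 1 either way. Its arguments: {"type":"object","properties":{"series":{"type":"array"},"force":{"type":"number"}},"required":["series"]}

```bash
mkdir -p pics; python3 - <<'E'
from station import ctrl, imaging
import cv2, numpy as np
print(ctrl.get_obs())
for n in("scene","top"):
    d=imaging.get_image(n); cv2.imwrite(f"pics/{n}0.png",d["color"]); print(n,d["fx"],d["fy"],d["cx"],d["cy"],np.round(d["extrinsics"],4).tolist())
    np.savez(f"{n}.npz",K=np.array([[d["fx"],0,d["cx"]],[0,d["fy"],d["cy"]],[0,0,1]]),E=d["extrinsics"])
E
```

```text
{'t': 0.0, 'q': array([-1.38897943e+00,  5.33567239e-02,  1.61430370e+00, -1.46315446e-05,
        1.47599681e+00, -1.19005874e-01]), 'dq': array([ 1.02819455e-04,  5.69034065e-04, -6.73427807e-05, -4.88901026e-04,
        1.05503225e-03,  5.90541961e-04]), 'effort': array([-1.36506169e-03, -3.93677938e+01, -3.70177209e+01, -2.31283093e-04,
        6.94130940e-03,  6.93903985e-06]), 'tool_pos': array([ 0.18507016, -0.59631443,  0.23005731]), 'tool_rot': array([-3.10408241e+00, -4.70444621e-01,  1.24617059e-04]), 'contact_force': array([-0.33197813, -0.49282345, -1.26811382]), 'wrist_torque': array([ 0.00763556, -0.00364081, -0.0014592 ]), 'grip_force': 0.0, 'opening': 0.08558006479027475}
scene 541.0535289832874 541.0535289832874 315.4169007990215 236.6436671978416 [[-0.0489, 0.9987, 0.0155, -0.0428], [0.5475, 0.0398, -0.8359, -0.1414], [-0.8354, -0.0324, -0.5487, 1.602], [0.0, 0.0, 0.0, 1.0]]
top 591.1100430259813 591.1100430259813 315.88955997997004 246.11649563543878 [[0.0206, -0.9997, 0.0114, 0.0462], [-0.9888, -0.0221, -0.1474, 0.5795], [0.1476, -0.0082, -0.989, 1.4309], [0.0, 0.0, 0.0, 1.0]]
```

View pics/scene0.png

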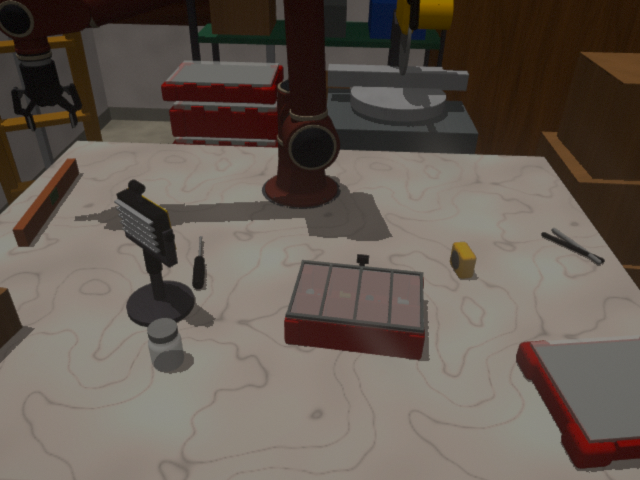

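View pics/top0.png

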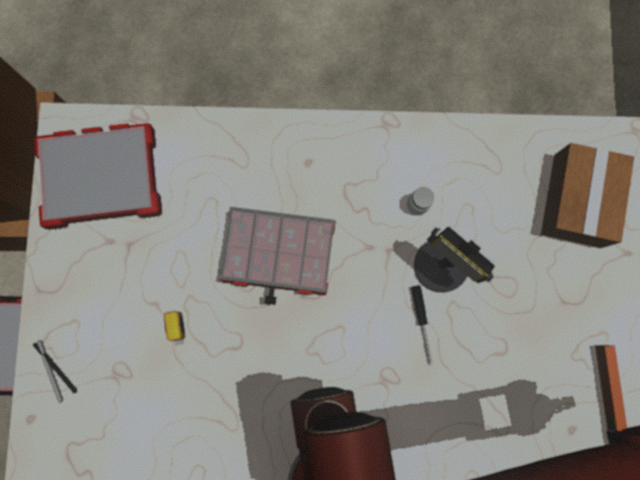

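```bash
python3 - <<'E'
import cv2, numpy as np
t=cv2.imread("pics/top0.png");s=cv2.imread("pics/scene0.png")
a=cv2.resize(t[210:310,390:510],(480,400),interpolation=cv2.INTER_CUBIC)
b=cv2.resize(s[170:330,100:220],(300,400),interpolation=cv2.INTER_CUBIC)
c=cv2.resize(t[195:315,205:350],(390,323),interpolation=cv2.INTER_CUBIC)
o=np.zeros((400,780,3),np.uint8);o[:,:480]=a;o[:,480:]=b
o=cv2.convertScaleAbs(o,alpha=1.6);cv2.imwrite("pics/c.png",o)
E
```

```text
(no output)
```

View pics/c.png

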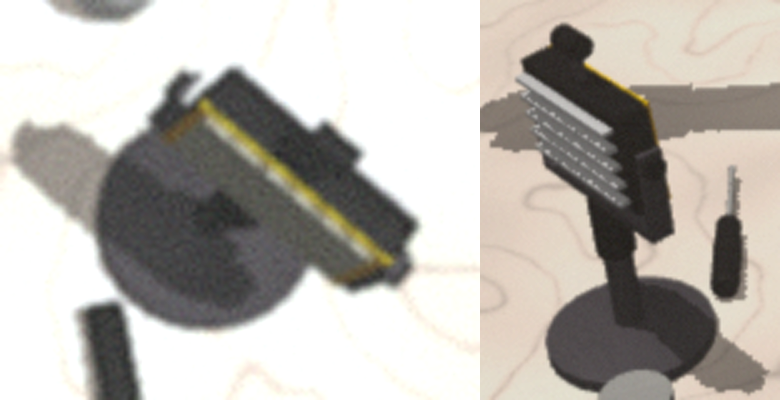

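```bash
cat > h.py <<'E'
import numpy as np, cv2
C={n:np.load(f"{n}.npz") for n in("top","scene")}
def plane(n,uv,z):
    K,E=C[n]["K"],C[n]["E"];R=E[:3,:3];o=-R.T@E[:3,3];d=R.T@np.linalg.inv(K)@[*uv,1]
    return o+d*(z-o[2])/d[2]
def tri(a,b):
    X=cv2.triangulatePoints(C["top"]["K"]@C["top"]["E"][:3],C["scene"]["K"]@C["scene"]["E"][:3],np.array(a,float),np.array(b,float)).ravel();return X[:3]/X[3]
def proj(n,p):
    q=C[n]["K"]@(C[n]["E"]@[*p,1])[:3];return q[:2]/q[2]
E
python3 - <<'E'
from h import *
np.set_printoptions(precision=4,suppress=True)
print("cam",plane("top",(316,246),1.45))
print("lamp grip",tri((475.5,246),(136.8,186.8)))
print("foot",plane("top",(441,265),.012),plane("scene",(160.8,304),.012))
print("lid grip",tri((267,297),(363,259)),plane("top",(267,297),.069),plane("scene",(363,259),.069))
for p in [(231,207),(335,219),(326,295),(218,282)]: print(plane("top",p,.07))
for p in [(298,263),(424,268),(423,327),(290,315)]: print("s",plane("scene",p,.07))
print("jar",plane("top",(422,198),.085),"tape",plane("top",(175,325),.06),plane("top",(415,290),.02),plane("top",(430,362),.01))
E
```

```text
cam [0.3684 0.0704 1.45  ]
lamp grip [ 0.5484 -0.2677  0.2878]
foot [ 0.5416 -0.2603  0.012 ] [ 0.5546 -0.2565  0.012 ]
lid grip [0.4472 0.1711 0.0735] [0.4476 0.1743 0.069 ] [0.4412 0.1682 0.069 ]
[0.6671 0.2702 0.07  ]
[0.6429 0.0132 0.07  ]
[0.4554 0.032  0.07  ]
[0.4812 0.2939 0.07  ]
s [0.4675 0.0269 0.07  ]
s [0.4667 0.2985 0.07  ]
s [0.653  0.2747 0.07  ]
s [0.6362 0.0244 0.07  ]
jar [ 0.6973 -0.199   0.085 ] tape [0.3761 0.3941 0.06  ] [ 0.476  -0.1925  0.02  ] [ 0.2988 -0.2308  0.01  ]
```

```bash
cat >> h.py <<'E'
from scipy.spatial.transform import Rotation as Ro
def down(yaw):  # tool down, tool y at azimuth yaw (deg)
    a=np.radians(yaw);y=np.array([np.cos(a),np.sin(a),0]);z=np.array([0,0,-1.]);return Ro.from_matrix(np.column_stack([np.cross(y,z),y,z]))
def rows(p,R,way,grip,dec=2):
    """way: list of (pos,yaw,n); prints rows in tool axes"""
    out=[];p=np.array(p,float)
    for tp,yaw,n in way:
        p0=p.copy();rv=(R.inv()*down(yaw)).as_rotvec();R0=R
        for i in range(1,n+1):
            Rt=R0*Ro.from_rotvec(rv*i/n);pt=p0+(np.array(tp)-p0)*i/n
            d=np.round(R.inv().apply(pt-p)/.05,dec);t=np.round((R.inv()*Rt).as_rotvec()/np.radians(8),dec)
            p=p+R.apply(d*.05);R=R*Ro.from_rotvec(t*np.radians(8))
            out.append([grip,(d+0).tolist(),(t+0).tolist()])
    m=max(abs(x) for r in out for v in r[1:] for x in v)
    for i in range(0,len(out),8): print(str(out[i:i+8]).replace(" ",""))
    print("max",m)
def now():
    from station import ctrl
    o=ctrl.get_obs();return o["tool_pos"],Ro.from_rotvec(o["tool_rot"]),o
E
python3 - <<'E'
from h import *
p,R,o=now()
rows(p,R,[([.21,-.57,.36],-42,4),([.53,-.28,.40],49.6,12)],1)
E
```

```text
[[1,[0.16,-0.09,-0.65],[0.0,0.0,-0.96]],[1,[0.17,-0.07,-0.65],[-0.01,0.0,-0.96]],[1,[0.17,-0.04,-0.65],[0.0,0.0,-0.96]],[1,[0.18,-0.02,-0.65],[0.0,0.0,-0.97]],[1,[0.72,0.07,-0.07],[0.0,0.0,-0.95]],[1,[0.7,0.17,-0.06],[0.0,0.0,-0.96]],[1,[0.67,0.26,-0.07],[0.0,0.0,-0.95]],[1,[0.63,0.34,-0.06],[0.0,0.0,-0.96]]]
[[1,[0.58,0.43,-0.07],[0.0,0.0,-0.95]],[1,[0.52,0.5,-0.06],[0.0,0.0,-0.95]],[1,[0.44,0.57,-0.07],[0.0,0.0,-0.96]],[1,[0.37,0.62,-0.07],[0.0,0.0,-0.95]],[1,[0.29,0.66,-0.06],[0.0,0.0,-0.95]],[1,[0.19,0.69,-0.07],[0.0,0.0,-0.96]],[1,[0.1,0.72,-0.06],[0.0,0.0,-0.95]],[1,[0.0,0.72,-0.07],[0.0,0.0,-0.96]]]
max 0.97
```

>>> play_rows:
  series:
    - [1,[0.16,-0.09,-0.65],[0.0,0.0,-0.96]]
    - [1,[0.17,-0.07,-0.65],[-0.01,0.0,-0.96]]
    - [1,[0.17,-0.04,-0.65],[0.0,0.0,-0.96]]
    - [1,[0.18,-0.02,-0.65],[0.0,0.0,-0.97]]
    - [1,[0.72,0.07,-0.07],[0.0,0.0,-0.95]]
    - [1,[0.7,0.17,-0.06],[0.0,0.0,-0.96]]
    - [1,[0.67,0.26,-0.07],[0.0,0.0,-0.95]]
    - [1,[0.63,0.34,-0.06],[0.0,0.0,-0.96]]

```text
t: 1.1
tool_pos: [0.3171, -0.4727, 0.3737]
tool_rot: [2.427, 1.995, -0.0]
contact_force: [0.8, -0.8, 0.4]
opening: 0.0853
grip_force: 0.0
```

>>> play_rows:
  series:
    - [1,[0.58,0.43,-0.07],[0.0,0.0,-0.95]]
    - [1,[0.52,0.5,-0.06],[0.0,0.0,-0.95]]
    - [1,[0.44,0.57,-0.07],[0.0,0.0,-0.96]]
    - [1,[0.37,0.62,-0.07],[0.0,0.0,-0.95]]
    - [1,[0.29,0.66,-0.06],[0.0,0.0,-0.95]]
    - [1,[0.19,0.69,-0.07],[0.0,0.0,-0.96]]
    - [1,[0.1,0.72,-0.06],[0.0,0.0,-0.95]]
    - [1,[0.0,0.72,-0.07],[0.0,0.0,-0.96]]

```text
t: 2.1
tool_pos: [0.5309, -0.2791, 0.4]
tool_rot: [-1.077, -2.951, 0.001]
contact_force: [0.0, -0.6, 0.2]
opening: 0.0853
grip_force: 0.0
```

```bash
cat >> h.py <<'E'
def wshot(name):
    from station import imaging
    p,R,o=now();d=imaging.get_image("wrist");cv2.imwrite(f"pics/{name}.png",d["color"])
    T=np.eye(4);T[:3,:3]=R.as_matrix();T[:3,3]=p
    E=np.linalg.inv(T@np.array(d["hand_eye"]));K=np.array([[d["fx"],0,d["cx"]],[0,d["fy"],d["cy"]],[0,0,1]])
    np.savez(f"{name}.npz",K=K,E=E);return p,R,d
def load(n): C[n]=np.load(f"{n}.npz")
E
python3 - <<'E'
from h import *
p,R,d=wshot("w1");print(p,np.round(R.as_matrix(),3).tolist(),np.round(d["hand_eye"],3).tolist(),now()[2]["q"])
load("w1");print(proj("w1",(.548,-.268,.287)),proj("w1",(.548,-.2585,.012)))
E
```

```text
[ 0.53092015 -0.27913261  0.40001783] [[-0.765, 0.644, -0.0], [0.644, 0.765, -0.001], [-0.0, -0.001, -1.0]] [[-0.001, -0.962, -0.274, 0.068], [1.0, -0.001, 0.001, -0.0], [-0.001, -0.274, 0.962, -0.142], [0.0, 0.0, 0.0, 1.0]] [-0.60305915 -0.05016179  1.43947189  0.00262911  1.75125057 -1.48029021]
[345.93042836 241.37695612] [337.9752386  188.41307174]
```

View pics/w1.png

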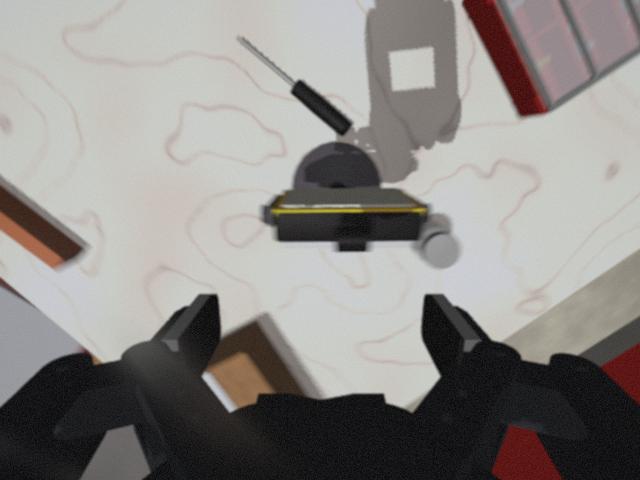

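```bash
python3 - <<'E'
from h import *
from scipy.optimize import least_squares
load("w1")
np.set_printoptions(precision=4,suppress=True)
def pts(a):
    x,y,t,az=a;f=np.array([np.cos(az),np.sin(az),0]);l=np.array([-f[1],f[0],0]);ax=np.array([x,y,0]);up=np.array([0,0,1.])
    F=f*np.cos(t)-up*np.sin(t);U=up*np.cos(t)+f*np.sin(t);P=ax+.21*up
    return ax,f,l,P,F,U
def res(a):
    ax,f,l,P,F,U=pts(a);r=[]
    z=np.array([0,0,.012])
    r+=[proj("w1",ax+.07*f+z)[1]-142, proj("w1",ax+.07*l+z)[0]-294 if l@[.644,.765,0]<0 else proj("w1",ax-.07*l+z)[0]-294]
    s=1 if l@[.644,.765,0]<0 else -1
    r+=[proj("w1",ax-s*.07*l+z)[0]-381]
    r+=list(proj("w1",P+s*.066*l+.015*F+.045*U)-[272,211])+list(proj("w1",P-s*.066*l+.015*F+.045*U)-[425,212])
    r+=[proj("w1",P-.015*F+.045*U)[1]-240]
    r+=list(.7*(proj("w1",P+.077*U)-[352,245]))
    r+=list(proj("top",P+.077*U)-[475.5,246])+list(proj("scene",P+.077*U)-[136.8,186.8])
    return np.array(r)
s=least_squares(res,[.548,-.2585,-.1,np.radians(139.6)],loss="soft_l1");print(s.x,np.degrees(s.x[2:]),res(s.x))
ax,f,l,P,F,U=pts(s.x);print("grip",P+.077*U, "to case",np.degrees(np.arctan2(.154-s.x[1],.559-s.x[0])))
E
```

```text
[ 0.5458 -0.2605 -0.0833  2.4344] [ -4.7734 139.482 ] [-0.593  -2.8175 -0.0279 -0.1602 -0.0433  0.8441 -0.0751  4.0329 -0.4485
 -2.7105 -3.3239 -0.5693 -0.9117  0.7505]
grip [ 0.5507 -0.2647  0.2867] to case 88.17440860864153
```

```bash
python3 - <<'E'
from h import *
p,R,o=now()
rows(p,R,[([.551,-.265,.33],49.5,2),([.551,-.265,.269],49.5,3)],1)
E
```

```text
[[1,[-0.06,0.2,0.7],[0.01,0.0,0.05]],[1,[-0.06,0.2,0.71],[0.01,0.01,0.05]],[1,[0.0,0.0,0.41],[0.0,0.0,0.0]],[1,[0.0,0.0,0.4],[0.0,0.0,0.0]],[1,[0.0,0.0,0.41],[0.0,0.0,0.0]]]
max 0.71
```

>>> play_rows:
  series:
    - [1,[-0.06,0.2,0.7],[0,0,0.05]]
    - [1,[-0.06,0.2,0.71],[0,0,0.05]]
    - [1,[0,0,0.41],[0,0,0]]
    - [1,[0,0,0.4],[0,0,0]]
    - [1,[0,0,0.41],[0,0,0]]
    - [1,[0,0,0],[0,0,0]]

```text
t: 2.9
tool_pos: [0.547, -0.2688, 0.267]
tool_rot: [-1.104, -2.939, 0.0]
contact_force: [-0.4, -0.5, 0.7]
opening: 0.0855
grip_force: 0.0
```

>>> play_rows:
  series:
    - [0,[0,0,0],[0,0,0]]
    - [0,[0,0,0],[0,0,0]]
    - [0,[0,0,0],[0,0,0]]
    - [0,[0,0,0],[0,0,0]]
    - [0,[0,0,0],[0,0,0]]
    - [0,[0,0,0],[0,0,0]]
  force: 30

```text
t: 3.65
tool_pos: [0.5498, -0.2677, 0.2706]
tool_rot: [1.101, 2.937, 0.004]
contact_force: [5.0, 4.2, 1.6]
opening: 0.0257
grip_force: 34.0
```

```bash
python3 - <<'E'
from h import *
p,R,d=wshot("w2");print(p)
E
```

```text
[ 0.54984438 -0.2677218   0.27060454]
```

View pics/w2.png

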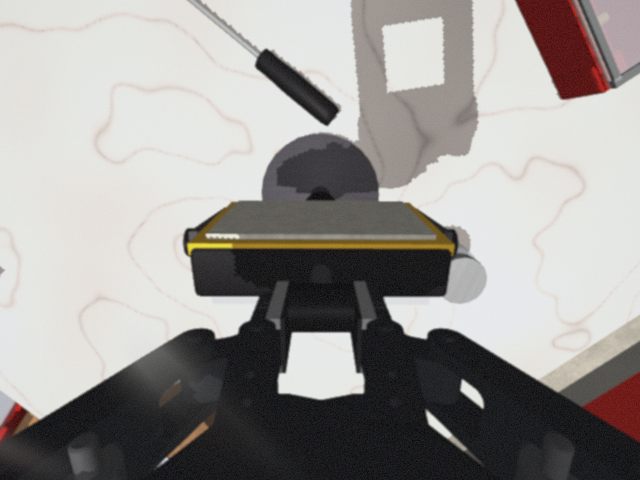

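```bash
python3 - <<'E'
from h import *
load("w2");load("w1")
p,R,o=now();y=R.apply([0,1,0]);x=R.apply([1,0,0])
print("yaw",np.degrees(np.arctan2(y[1],y[0])))
for n,u,v in(("w2",320.5,133),("w1",338,142)):
  for z in(.008,.012,.016): print(n,plane(n,(u,v),z)-.07*x)
print(o["tool_pos"],o["contact_force"])
E
```

```text
yaw 48.90751500546268
w2 [ 0.54427578 -0.2616513   0.00829767]
w2 [ 0.54433398 -0.26172682  0.01229767]
w2 [ 0.54439219 -0.26180234  0.01629767]
w1 [ 0.54710756 -0.26022124  0.00829767]
w1 [ 0.54698956 -0.26038028  0.01229767]
w1 [ 0.54687157 -0.26053931  0.01629767]
[ 0.54983196 -0.26772865  0.27059632] [5.25674962 4.5410697  1.10585567]
```

```bash
python3 - <<'E'
from h import *
p,R,o=now();A=np.array([.5455,-.261])
def g(t,az,off=.016):
    t=np.radians(t);a=np.radians(az);return np.array([*(A+.077*np.sin(t)*np.array([np.cos(a),np.sin(a)])),.21+.077*np.cos(t)-off])
print(g(-6,139))
W=[(g(t,139.),49,1) for t in(-2,2,7,12,17,22,26,30)]+[(g(30,139-5.1*i),49-5.1*i,1) for i in range(1,11)]
rows(p,R,W,0)
E
```

```text
[ 0.55157442 -0.26628042  0.27057819]
[[0,[0.1,0.04,-0.01],[0.03,0.03,-0.01]],[0,[0.11,0.0,0.0],[0.0,0.0,0.0]],[0,[0.13,0.0,0.01],[0.0,0.0,0.0]],[0,[0.13,0.0,0.03],[0.0,0.0,0.0]],[0,[0.13,0.0,0.03],[0.0,0.0,0.0]],[0,[0.13,0.0,0.04],[0.0,0.0,0.0]],[0,[0.1,0.0,0.05],[0.0,0.0,0.0]],[0,[0.09,0.0,0.05],[0.0,0.0,0.0]]]
[[0,[0.0,0.07,0.0],[0.0,0.0,0.64]],[0,[0.0,0.07,0.0],[0.0,0.0,0.63]],[0,[-0.01,0.07,0.0],[0.0,0.0,0.64]],[0,[0.0,0.07,0.0],[0.0,0.0,0.64]],[0,[0.0,0.07,0.0],[0.0,0.0,0.64]],[0,[0.0,0.06,0.0],[0.0,0.0,0.63]],[0,[-0.01,0.07,0.0],[0.0,0.0,0.64]],[0,[0.0,0.07,0.0],[0.0,0.0,0.64]]]
[[0,[0.0,0.07,0.0],[0.0,0.0,0.64]],[0,[-0.01,0.07,0.0],[0.0,0.0,0.63]]]
max 0.64
```

>>> play_rows:
  series:
    - [0,[0.1,0.02,-0.01],[0,0,0]]
    - [0,[0.11,0,0],[0,0,0]]
    - [0,[0.13,0,0.01],[0,0,0]]
    - [0,[0.13,0,0.03],[0,0,0]]
    - [0,[0.13,0,0.03],[0,0,0]]
    - [0,[0.13,0,0.04],[0,0,0]]
    - [0,[0.1,0,0.05],[0,0,0]]
    - [0,[0.09,0,0.05],[0,0,0]]

```text
t: 4.7
tool_pos: [0.5166, -0.2387, 0.2629]
tool_rot: [1.1, 2.931, -0.002]
contact_force: [4.7, 0.3, 6.8]
opening: 0.0252
grip_force: 35.7
```

>>> play_rows:
  series:
    - [0,[0,0.07,0],[0,0,0.64]]
    - [0,[0,0.07,0],[0,0,0.64]]
    - [0,[-0.01,0.07,0],[0,0,0.64]]
    - [0,[0,0.07,0],[0,0,0.64]]
    - [0,[0,0.07,0],[0,0,0.64]]

```text
t: 5.32
tool_pos: [0.5288, -0.2291, 0.2627]
tool_rot: [1.729, 2.614, -0.005]
contact_force: [-2.3, -3.6, 6.6]
opening: 0.0252
grip_force: 35.8
```

>>> play_rows:
  series:
    - [0,[0,0.06,0],[0,0,0.64]]
    - [0,[-0.01,0.07,0],[0,0,0.64]]
    - [0,[0,0.07,0],[0,0,0.64]]
    - [0,[0,0.07,0],[0,0,0.64]]
    - [0,[-0.01,0.07,0],[0,0,0.64]]
    - [0,[0,0,0],[0,0,0]]
    - [0,[0,0,0],[0,0,0]]

```text
t: 6.2
tool_pos: [0.5444, -0.2262, 0.2626]
tool_rot: [2.265, 2.17, -0.004]
contact_force: [-5.4, -0.4, 8.6]
opening: 0.0252
grip_force: 36.0
```

```bash
python3 - <<'E'
from h import *
p,R,d=wshot("w3");y=R.apply([0,1,0]);A=np.array([.5455,-.261]);v=p[:2]-A
print(p,"yaw",np.degrees(np.arctan2(y[1],y[0])),"r",np.hypot(*v),"az",np.degrees(np.arctan2(v[1],v[0])),now()[2]["contact_force"])
E
```

```text
[ 0.54435375 -0.22624124  0.26262594] yaw -2.44146693326643 r 0.0347776598355405 az 91.88877986350313 [-5.1873623  -0.62505901  8.51128338]
```

View pics/w3.png

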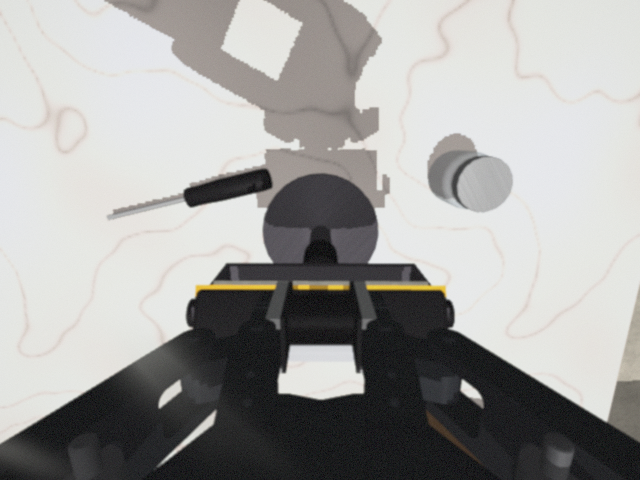

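```bash
python3 - <<'E'
from h import *
load("w3")
p,R,o=now();x=R.apply([1,0,0]);a=plane("w3",(320.5,173),.012)-.07*x
print(a,p,(p-a)@x, np.degrees(np.arcsin((p-a)@x/.077)), np.degrees(np.arctan2(x[1],x[0])))
c=np.array([.559,.154])-a[:2];print("miss",c[0]*-x[1]+c[1]*x[0])
E
```

```text
[ 0.54418458 -0.26164451  0.01237331] [ 0.5443602  -0.22621005  0.26261623] 0.034074795392132796 26.26540472547732 87.56219292691338
miss 0.0028773523718323077
```

>>> play_rows:
  series:
    - [0,[0.05,0,0.025],[0,0,0]]
    - [0,[0.05,0,0.025],[0,0,0]]
    - [0,[0,0,0],[0,0,0]]
    - [0,[0,0,0],[0,0,0]]
    - [0,[0,0,0],[0,0,0]]

```text
t: 6.88
tool_pos: [0.5447, -0.2211, 0.2598]
tool_rot: [2.264, 2.171, -0.003]
contact_force: [-4.3, -0.9, 6.9]
opening: 0.0252
grip_force: 36.2
```

>>> play_rows:
  series:
    - [0.8,[0,0,0],[0,0,0]]
    - [0.8,[0,0,0],[0,0,0]]
    - [0.8,[0,0,0],[0,0,0]]
    - [0.8,[0,0,0],[0,0,0]]
    - [0.8,[0,0,-0.3],[0,0,0]]
    - [0.8,[0,0,-0.6],[0,0,0]]
    - [0.8,[0,0,-0.8],[0,0,0]]
    - [0.8,[0,0,-0.6],[0,0,0]]

```text
t: 7.88
tool_pos: [0.5449, -0.2198, 0.3751]
tool_rot: [2.264, 2.172, 0.001]
contact_force: [-0.5, -0.6, 0.2]
opening: 0.0685
grip_force: 0.0
```

```bash
python3 - <<'E'
from h import *
from station import imaging
p,R,o=now();print(p,o["q"])
rows(p,R,[([.52,.0,.40],40,6),([.445,.14,.26],84,6)],1)
s=imaging.get_image("scene")["color"];t=imaging.get_image("top")["color"]
cv2.imwrite("pics/s2.png",s);cv2.imwrite("pics/t2.png",t)
o=np.zeros((480,780,3),np.uint8)
o[:,:390]=cv2.resize(s[160:340,80:226],(390,480),interpolation=cv2.INTER_CUBIC)
o[:,390:]=cv2.resize(t[190:320,390:496],(390,480),interpolation=cv2.INTER_CUBIC)
cv2.imwrite("pics/c2.png",cv2.convertScaleAbs(o,alpha=1.5))
E
```

```text
[ 0.54493023 -0.21981836  0.37512382] [-5.09720492e-01 -8.37046220e-02  1.51228135e+00 -6.70584325e-04
  1.70851154e+00 -4.68582164e-01]
[[1,[0.73,-0.11,-0.09],[0.0,0.0,-0.88]],[1,[0.74,-0.03,-0.08],[0.01,0.01,-0.89]],[1,[0.73,0.07,-0.08],[0.0,0.0,-0.88]],[1,[0.72,0.16,-0.09],[0.0,0.01,-0.88]],[1,[0.69,0.25,-0.08],[0.0,0.0,-0.88]],[1,[0.67,0.32,-0.09],[0.01,0.01,-0.89]],[1,[0.52,0.11,0.47],[0.0,0.0,-0.92]],[1,[0.5,0.17,0.47],[0.0,0.0,-0.91]]]
[[1,[0.47,0.24,0.46],[0.0,0.0,-0.92]],[1,[0.44,0.3,0.47],[0.0,0.0,-0.91]],[1,[0.39,0.34,0.47],[0.0,0.0,-0.92]],[1,[0.35,0.4,0.47],[0.0,0.0,-0.92]]]
max 0.92
```

View pics/c2.png

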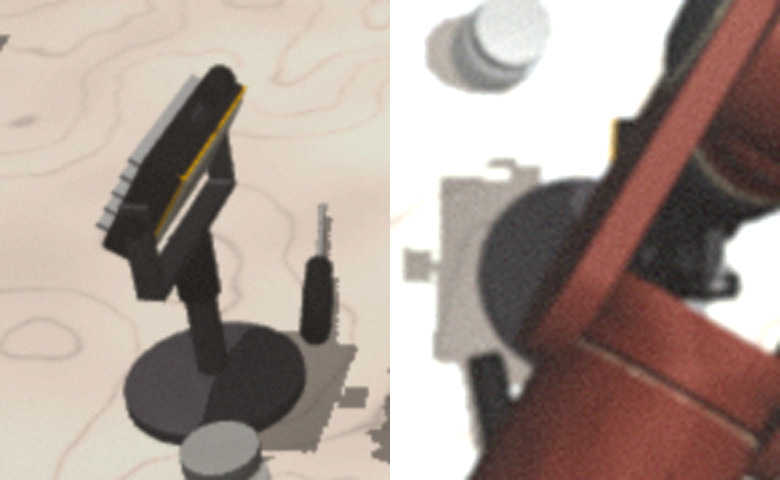

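>>> play_rows:
  series:
    - [1,[0.73,-0.11,-0.09],[0,0,-0.88]]
    - [1,[0.74,-0.03,-0.08],[0,0,-0.89]]
    - [1,[0.73,0.07,-0.08],[0,0,-0.88]]
    - [1,[0.72,0.16,-0.09],[0,0,-0.88]]
    - [1,[0.69,0.25,-0.08],[0,0,-0.88]]
    - [1,[0.67,0.32,-0.09],[0,0,-0.89]]
    - [1,[0.52,0.11,0.47],[0,0,-0.92]]
    - [1,[0.5,0.17,0.47],[0,0,-0.91]]

```text
t: 8.98
tool_pos: [0.4938, 0.0478, 0.3488]
tool_rot: [0.946, 2.995, -0.001]
contact_force: [1.2, 0.2, 0.4]
opening: 0.0851
grip_force: 0.0
```

>>> play_rows:
  series:
    - [1,[0.47,0.24,0.46],[0,0,-0.92]]
    - [1,[0.44,0.3,0.47],[0,0,-0.91]]
    - [1,[0.39,0.34,0.47],[0,0,-0.92]]
    - [1,[0.35,0.4,0.47],[0,0,-0.92]]
    - [1,[0,0,0],[0,0,0]]

```text
t: 9.6
tool_pos: [0.443, 0.1406, 0.2531]
tool_rot: [-0.161, -3.133, 0.003]
contact_force: [0.3, 0.1, -0.4]
opening: 0.0856
grip_force: 0.0
```

```bash
python3 - <<'E'
from h import *
for t in(25,30,35):
    r=np.radians(t);print(t,proj("scene",(.545+.04*.077*np.sin(r),-.2613+.077*np.sin(r),.21+.077*np.cos(r))))
p,R,d=wshot("w4");load("w4");y=R.apply([0,1,0]);print(p,"yaw",np.degrees(np.arctan2(y[1],y[0])))
print(proj("w4",(.445,.171,.069)))
E
```

```text
25 [156.47946167 190.4843753 ]
30 [159.87207021 192.14509791]
35 [163.13912167 194.03341376]
[0.44300906 0.14062586 0.25310804] yaw 84.13242536715269
[353.01340006 215.34583048]
```

View pics/w4.png

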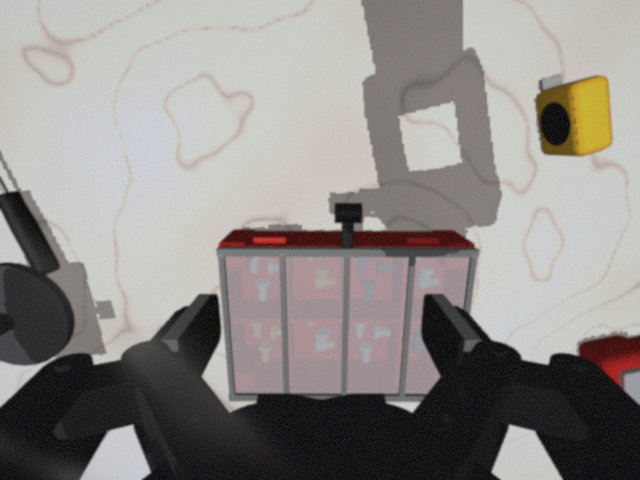

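```bash
python3 - <<'E'
from h import *
load("w4");np.set_printoptions(precision=4,suppress=True)
g=plane("w4",(348,213),.069);c=np.radians(-5.5);X=np.array([np.cos(c),np.sin(c),0])
mid=g+.125*X;print("grip",g,"mid",mid,"hinge",g+.215*X)
for q in [(218,252),(478,250),(230,398)]: print(plane("w4",q,.071))
A=np.array([.545,-.2613,.21]);az=np.radians(87.56);f=np.array([np.cos(az),np.sin(az),0]);l=np.array([f[1],-f[0],0]);up=np.array([0,0,1.])
m=mid[:2]-A[:2];print("miss",m@l[:2])
for t in (25,30,35):
    r=np.radians(t);F=f*np.cos(r)-up*np.sin(r);U=up*np.cos(r)+f*np.sin(r)
    print(t,[proj("scene",A+s*.066*l+.015*F+k*.045*U) for s in(1,-1) for k in(1,-1)])
p,R,o=now()
g[2]=.05
rows(p,R,[(g+[0,0,.07],84.5,3),(g,84.5,3)],1)
E
```

```text
grip [0.4422 0.1663 0.069 ] mid [0.5666 0.1543 0.069 ] hinge [0.6562 0.1457 0.069 ]
[0.4681 0.033  0.071 ]
[0.4926 0.2926 0.071 ]
[0.6425 0.0143 0.071 ]
miss 0.003877493034741204
25 [array([146.9246, 225.5881]), array([133.8709, 261.3042]), array([170.2585, 190.4552]), array([157.5003, 224.1508])]
30 [array([148.7556, 227.0994]), array([131.6846, 260.8766]), array([171.8711, 191.8588]), array([155.5302, 223.7625])]
35 [array([150.4541, 228.7099]), array([129.5029, 260.2979]), array([173.3621, 193.3568]), array([153.5685, 223.2313])]
[[1,[0.03,0.17,0.9],[0.0,0.0,-0.02]],[1,[0.03,0.18,0.9],[-0.01,-0.01,-0.02]],[1,[0.03,0.17,0.9],[0.0,0.0,-0.02]],[1,[0.0,0.0,0.47],[0.0,0.0,0.0]],[1,[0.0,0.0,0.46],[0.0,0.0,0.0]],[1,[0.0,0.0,0.47],[0.0,0.0,0.0]]]
max 0.9
```

>>> play_rows:
  series:
    - [1,[0.03,0.17,0.9],[0,0,-0.02]]
    - [1,[0.03,0.18,0.9],[0,0,-0.02]]
    - [1,[0.03,0.17,0.9],[0,0,-0.02]]
    - [1,[0,0,0.47],[0,0,0]]
    - [1,[0,0,0.46],[0,0,0]]
    - [1,[0,0,0.47],[0,0,0]]
    - [1,[0,0,0],[0,0,0]]

```text
t: 10.52
tool_pos: [0.443, 0.165, 0.0502]
tool_rot: [-0.154, -3.136, 0.003]
contact_force: [0.5, 0.2, -0.1]
opening: 0.0851
grip_force: 0.0
```

>>> play_rows:
  series:
    - [0,[0,0,0],[0,0,0]]
    - [0,[0,0,0],[0,0,0]]
    - [0,[0,0,0],[0,0,0]]
    - [0,[0,0,0],[0,0,0]]
    - [0,[0,0,0],[0,0,0]]
    - [0,[0,0,0],[0,0,0]]
  force: 40

```text
t: 11.28
tool_pos: [0.4441, 0.1667, 0.0521]
tool_rot: [0.151, 3.136, 0.001]
contact_force: [-1.5, 2.7, 6.5]
opening: 0.0254
grip_force: 42.4
```

```bash
python3 - <<'E'
from h import *
p,R,d=wshot("w5");y=R.apply([0,1,0]);print(p,"yaw",np.degrees(np.arctan2(y[1],y[0])),now()[2]["contact_force"])
E
```

```text
[0.44405812 0.16670599 0.05214447] yaw 84.49891239185212 [-1.76888661  3.51707684  5.603676  ]
```

View pics/w5.png

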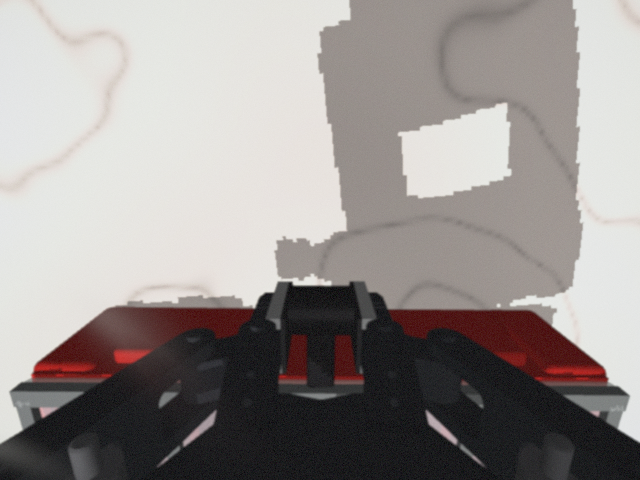

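```bash
python3 - <<'E'
from h import *
p,R,o=now();c=np.radians(-5.5);X=np.array([np.cos(c),np.sin(c),0])
f=lambda t:p+.215*((1-np.cos(t))*X+np.sin(t)*np.array([0,0,1.]))
rows(p,R,[(f(np.radians(50*(i/24))),84.5,1) for i in range(1,25)],0)
print(f(np.radians(50)))
E
```

```text
[[0,[0.0,0.0,-0.16],[0.0,0.02,0.0]],[0,[-0.01,0.0,-0.15],[0.0,0.0,0.0]],[0,[-0.02,0.0,-0.16],[0.0,0.0,0.0]],[0,[-0.02,0.0,-0.15],[0.0,0.0,0.0]],[0,[-0.02,0.0,-0.16],[0.0,0.0,0.0]],[0,[-0.03,0.0,-0.15],[0.0,0.0,0.0]],[0,[-0.04,0.0,-0.15],[0.0,0.0,0.0]],[0,[-0.04,0.0,-0.15],[0.0,0.0,0.0]]]
[[0,[-0.05,0.0,-0.15],[0.0,0.0,0.0]],[0,[-0.05,0.0,-0.15],[0.0,0.0,0.0]],[0,[-0.06,0.0,-0.14],[0.0,0.0,0.0]],[0,[-0.06,0.0,-0.15],[0.0,0.0,0.0]],[0,[-0.07,0.0,-0.14],[0.0,0.0,0.0]],[0,[-0.07,0.0,-0.14],[0.0,0.0,0.0]],[0,[-0.08,0.0,-0.13],[0.0,0.0,0.0]],[0,[-0.09,0.0,-0.13],[0.0,0.0,0.0]]]
[[0,[-0.08,0.0,-0.13],[0.0,0.0,0.0]],[0,[-0.1,0.0,-0.13],[0.0,0.0,0.0]],[0,[-0.09,0.0,-0.12],[0.0,0.0,0.0]],[0,[-0.11,0.0,-0.12],[0.0,0.0,0.0]],[0,[-0.1,0.0,-0.11],[0.0,0.0,0.0]],[0,[-0.11,0.0,-0.12],[0.0,0.0,0.0]],[0,[-0.12,0.0,-0.1],[0.0,0.0,0.0]],[0,[-0.11,0.0,-0.11],[0.0,0.0,0.0]]]
max 0.16
[0.52051725 0.15933754 0.21683209]
```

>>> play_rows:
  series:
    - [0,[0,0,-0.16],[0,0,0]]
    - [0,[-0.01,0,-0.15],[0,0,0]]
    - [0,[-0.02,0,-0.16],[0,0,0]]
    - [0,[-0.02,0,-0.15],[0,0,0]]
    - [0,[-0.02,0,-0.16],[0,0,0]]
    - [0,[-0.03,0,-0.15],[0,0,0]]
    - [0,[-0.04,0,-0.15],[0,0,0]]
    - [0,[-0.04,0,-0.15],[0,0,0]]

```text
t: 12.32
tool_pos: [0.4524, 0.1658, 0.112]
tool_rot: [0.151, 3.137, 0.001]
contact_force: [4.8, 5.5, -4.8]
opening: 0.0255
grip_force: 41.2
```

>>> play_rows:
  series:
    - [0,[-0.05,0,-0.15],[0,0,0]]
    - [0,[-0.05,0,-0.15],[0,0,0]]
    - [0,[-0.06,0,-0.14],[0,0,0]]
    - [0,[-0.06,0,-0.15],[0,0,0]]
    - [0,[-0.07,0,-0.14],[0,0,0]]
    - [0,[-0.07,0,-0.14],[0,0,0]]
    - [0,[-0.08,0,-0.13],[0,0,0]]
    - [0,[-0.09,0,-0.13],[0,0,0]]

```text
t: 13.32
tool_pos: [0.4777, 0.1631, 0.1678]
tool_rot: [-0.15, -3.136, 0.001]
contact_force: [0.2, 5.6, -3.0]
opening: 0.0252
grip_force: 41.1
```

>>> play_rows:
  series:
    - [0,[-0.08,0,-0.13],[0,0,0]]
    - [0,[-0.1,0,-0.13],[0,0,0]]
    - [0,[-0.09,0,-0.12],[0,0,0]]
    - [0,[-0.11,0,-0.12],[0,0,0]]
    - [0,[-0.1,0,-0.11],[0,0,0]]
    - [0,[-0.11,0,-0.12],[0,0,0]]
    - [0,[-0.12,0,-0.1],[0,0,0]]
    - [0,[-0.11,0,-0.11],[0,0,0]]

```text
t: 14.32
tool_pos: [0.5198, 0.1587, 0.2159]
tool_rot: [0.15, 3.137, -0.002]
contact_force: [5.1, 4.6, -8.2]
opening: 0.0254
grip_force: 40.0
```

>>> play_rows:
  series:
    - [0,[0,0,0],[0,0,0]]
    - [0,[0,0,0],[0,0,0]]
    - [0,[0,0,0],[0,0,0]]
    - [0,[0,0,0],[0,0,0]]

```text
t: 14.82
tool_pos: [0.5199, 0.1587, 0.2159]
tool_rot: [0.15, 3.136, -0.002]
contact_force: [2.8, 4.3, -6.0]
opening: 0.0252
grip_force: 40.4
```

```bash
python3 - <<'E'
from h import *
from station import imaging
p,R,o=now();z=p[2]-.05214;c=np.radians(-5.5);X=np.array([np.cos(c),np.sin(c),0])
print(p,"angle z",np.degrees(np.arcsin(z/.215)),"x",np.degrees(np.arccos(1-(p-[.44406,.16671,.05214])@X/.215)),o["contact_force"],o["grip_force"])
s=imaging.get_image("scene")["color"];cv2.imwrite("pics/s3.png",s)
E
```

```text
[0.51991722 0.15873298 0.21593122] angle z 49.62487708228188 x 49.81603228532823 [ 2.79440219  4.30908469 -6.01391814] 40.3762686252594
```

View pics/s3.png

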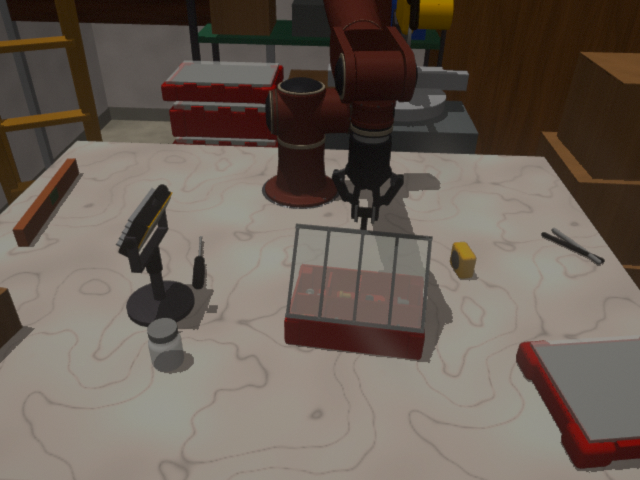

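The picture shows the lid held open, with the grip between the fingers at (365,205). The light at (145,230) is still aimed at the case, and the driver, jar and tape have not moved. The lid angle works out at about 49.7°.

```bash
python3 -c "
from station import ctrl
print(ctrl.finish_job())"
```

```text
the job is handed in; nothing more can be done
None
```

I handed the job in with the light facing the case (aim about 4 mm off its middle) and its head tilted about 31° down. The lid is held open at about 50°, and the driver, jar and tape look unmoved; these are my own measurements, and no verdict came back.

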